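# Start and close the gas dryer's screw cap, then restore the gas

## Task

The gas dryer's screw cap is sitting on its thread without having caught: turn it backward (anticlockwise) until the thread start drops, and only then drive it forward, without cross-threading, until it is fully home. Then, with the cap closed and not before, press the long bar switch on the valve box near its middle, well down and level so both ends travel evenly, hold it a moment and let it come back up. Leave the vials, tools and glassware where they are.

Things in the scene. Friction and masses are not known exactly. Their poses are not given: they have to be found in the camera images.
- dryer: The gas dryer, fixed: a 100 x 100 x 25 mm aluminium manifold with an upright 60 mm canister that ends in a 74 mm steel collar whose upper face is 93 mm above the table; a grey screw cap sits on top. Origin at the centre of the underside, so the cap's axis is the vertical through it; z up; yaw varies.
- cap (a joint): Turn of the grey cap about its vertical axis, rad, growing clockwise from above: 0 = fully home (forward stop), -2.05 = backward stop. The grip bar's world yaw is the dryer's yaw minus this value. Starts between -1.1 and -0.5, thread not caught. Turned back past about -1.6 (to -2.05) the thread start is free and the cap can drop; from there clockwise it follows the thread down. Takes 0.05 Nm.
- cap_lift (a joint): Height of the cap's underside above the collar, m. 0.014 riding on top of the thread; 0.006 once the thread start has dropped (by its own weight, 0.12 kg: gripping fingers hold it up, let go and it drops); then falls 4 mm per rad to 0 as the cap goes forward from -1.5 to 0. The cap is captive: it never comes off.
- cap_grip (a point): On the cap's axis, at the height to grip its bar. The cap is a ribbed 72 mm disc, 26 mm high; across its top runs an upright bar 62 mm long, 14 mm thick, 30 mm high. This point is 8 mm under the bar's top, 22 mm above the disc; 141 mm above the table when home, 155 mm at the start. x runs along the bar (to the end with a small dot), z up.
- valve_box: The gas valve box, fixed: grey, 80 x 220 x 42 mm, with an aluminium bar switch on top. Origin at the centre of the underside, its y along the bar; yaw varies.
- gas_bar (a joint): How far the middle of the bar switch is pressed down, m: 0 up, 0.008 fully down. Sprung: starts to move at about 2 N, 5 N at the bottom, comes back up when let go.
- gas_bar_tilt (a joint): Tilt of the bar switch, rad; 0 = level. Sprung (3 Nm per rad): pressing 30 mm off the middle at 5 N tilts it 0.05 rad.
- gas_bar_mid (a point): Centre of the bar switch's upper face, 70 mm above the table when up. The bar is 30 mm wide (x), 200 mm long (y), 14 mm thick. Press straight down here.
- vial_a: Bystander: small amber vial, 23 mm across, 34 mm high. Origin at its underside.
- vial_b: Bystander: another vial like vial_a. Origin at its underside.
- vial_c: Bystander: another vial like vial_a, beside the valve box. Origin at its underside.
- blank_plug: Bystander: brass plug, 30 mm across, 14 mm high, beside the dryer. Origin at its underside.
- wrench: Bystander: wrench lying flat. Origin at the middle of its underside.
- beaker: Bystander: glass beaker, 70 mm across, 85 mm high. Origin at its underside.
- solvent: Bystander: amber solvent bottle, 70 mm across, 150 mm high. Origin at its underside.
Not all that is in view belongs to the job. Several things have the shape of the dryer; the one meant has the colours described above. Leave any pink look-alike of the valve_box alone.

How it is judged:
On the way, in this order (a step that is already met when the one before it is completed fails the run):
1. the cap has been turned back past its thread start and has dropped onto it (value of joint cap below -1.4 rad and value of joint cap_lift below 0.008 m), for 0.2 s.
2. the cap is driven fully home (value of joint cap above -0.1 rad and value of joint cap_lift below 0.0015 m), for 0.2 s.
3. the bar switch is pressed at least 5 mm down, level within 0.05 rad (value of joint gas_bar above 0.005 m and value of joint gas_bar_tilt between -0.05 and 0.05 rad), for 0.3 s.
At the end, for the whole second after the job is handed in: The cap is fully home (within 0.1 rad of its forward stop and 1.5 mm of its lowest height) and the bar switch is back up (within 1.5 mm) (all of step 2 and value of joint gas_bar below 0.0015 m); the robot touches nothing.
It fails at once if the cap is cross-threaded: turned forward past -0.3 rad while still riding on top of the thread (more than 9 mm up) (value of joint cap above -0.3 rad and value of joint cap_lift above 0.009 m).
It fails at once if the bar switch is pressed (over 3 mm) while the cap is not home (value of joint gas_bar above 0.003 m and value of joint cap below -0.15 rad).
It fails at once if the bar switch is tilted more than 0.1 rad (value of joint gas_bar_tilt above 0.1 rad or value of joint gas_bar_tilt below -0.1 rad).
It fails at once if a bystander is moved more than 30 mm (distance of any of vial_a, vial_b, vial_c, blank_plug, wrench, beaker, solvent from where it was at the start of the episode above 0.03 m).
It also fails if it takes over 69 s, if anything falls off the work surface, if the arm or the gripper's body presses on something with over 40 N, if the wrist force passes 120 N, or if a joint passes its speed limit or range.

## Robot

A 6-joint arm with a two-finger parallel gripper is mounted at the origin on the work surface. World frame = base frame: x ahead of the robot, y to its left, z up, the work surface at z = 0. Lengths are in m, angles in rad, forces in N, time in s.
With the tool pointing down it reaches from about 0.325 to 0.775 m from the base axis. Payload 5.5 kg.
Tool frame: the origin (TCP) lies at the very end of the fingers, on their centre line; the grasp point (between the pads) lies 19 mm behind it; z points along the fingers, y is the line along which they close (so a half turn about z gives the same grasp; the last joint's range is limited). The gripper opens to 88 mm and grips with 3 to 60 N. Pads are 20 mm wide; open, the fingers measure 115 mm over their backs; the gripper's body (75 mm by 178 mm) begins 61 mm behind the grasp point.
Start: joints at [-1.389, 0.091, 1.231, -0, 1.82, -0.057], TCP at [0.142, -0.583, 0.223] pointing down, gripper open.
Joint ranges: [-2.87, 2.87], [-0.86, 2.18], [0.17, 2.46], [-1.51, 4.65], [0.06, 2.69], [-2.65, 2.65]. Speed limits (rad/s): [2.57, 2.57, 3.01, 3.14, 3.14, 3.14].

## Interface

Orientations are given as [roll, pitch, yaw] about the fixed x, y, z axes, in that order (R = Rz(yaw) Ry(pitch) Rx(roll)).
In Python, from plant import get_obs, imaging, ctrl gives the robot as it stands. The module is installed in compiled form; this text tells all that it offers.
- The arm moves only by the tool send_rows, never from a script. Its argument "rows" is a list of rows, each a list of 7 numbers: the turn, a rotation vector about the tool's x, y, z in rad, then the shift along the tool's x, y, z in cm, then the opening, from 0 (shut) to 1 (fully open). A call has 1 to 5 rows; each row shifts and turns the commanded pose from where the row before left it, along the tool's axes as they then stand; what a row does not reach is not made up. A row lasts 1/12 s, in which the tool goes at most 41.7 mm and 7.16 degrees, less where a joint would pass 70% of its speed; a pose out of reach is approached as far as the arm can. A call is refused whole if a number of a shift passes 4.17 or a number of a turn 0.125, either way. A call with a gripper value outside its range is refused whole. The fingers move at their own pace and stop on an object; "squeeze" is the grip in N (left out, the last holds). Time passes only in rows, so rows that do not move let the fingers close. It gives the time, the measured TCP pose, the force, the opening and the grip force at its end, in the units of the state.
- get_obs(): the state, without advancing time (a new reading comes with each control period).
- imaging.camera(name): name is "side" or "top" or "wrist"; returns (picture, depth): 400x640x3 uint8, red, green, blue; 400x640 float32, m along the optical axis (not along the pixel's ray), 0 where there is no reading.
- imaging.get_calibration(name): a dict with "intrinsics" (3x3 intrinsics, pixels), "camera_from_world" (4x4, takes a point from world to camera coordinates); the wrist camera has in their place "tool_from_camera" (4x4, takes a point from camera to tool coordinates, whose origin is the TCP and whose axes are the flange's). Camera axes: x right, y up, looking along -z (the intrinsics and any distortion apply to the point x, -y, -z); pixel columns grow to the right and rows downward; lengths in m; the calibration is good to about 2 mm. The wrist camera is an equidistant fisheye: a pixel r from the principal point sees the ray r / f radians off the axis. A picture is of the moment at which its call begins: read the wrist's pose just before it. get_calibration takes no time and is no camera call.
- ctrl.close_job(): hands the job in; it is judged then, once.
The state is a dict: "time": time; "joints": joint angles; "qvel": joint speeds; "effort": joint torques, N m; "eef_pos": TCP position; "tool_rot": TCP orientation; "wrist_force": force on the tool from outside, world axes, zero at the start; "wrist_torque": the same for the moment, N m; "grip_width": finger opening in m; "grasp_force": force on a finger pad.
Only numpy, scipy, OpenCV 4.12 (cv2) and the standard library are available. Lean on these libraries where they do the work, as an engineer would, in place of code of your own. Each camera call takes 0.05 s, during which the arm holds its last target. There are 200 camera calls.

## Working session

There is one attempt and no reset: what is moved stays moved. The work goes in short steps, Python scripts to look and compute and a tool call to move; the robot and the scene stay as the last step left them, time stands still between calls to the robot, and variables do not carry over. Pictures are saved under pics/ and viewed, at most 10 in all, crops included, and the job is handed in when it is done.

Besides the shell and the picture viewer there is one more tool, called after "Emit:" as a command line: name --pt "numbers of a row" for each row, then --argument value for the rest. send_rows: Moves the arm, as the interface text tells. Its arguments: {"type":"object","properties":{"rows":{"type":"array"},"squeeze":{"type":"number"}},"required":["rows"]}

```bash
mkdir -p pics; cat > h.py <<'E'
import numpy as np, cv2
from plant import get_obs, imaging, ctrl
def cloud(name):
    im,d=imaging.camera(name); c=imaging.get_calibration(name)
    K=np.array(c['intrinsics']); T=np.linalg.inv(np.array(c['camera_from_world']))
    v,u=np.mgrid[0:400,0:640]
    x=(u-K[0,2])/K[0,0]*d; y=(v-K[1,2])/K[1,1]*d
    P=np.stack([x,-y,-d,np.ones_like(d)],-1)@T.T
    P=P[...,:3]; P[d==0]=np.nan
    return im,d,P
E
python3 - <<'E'
from h import *
for n in('top','side'):
    im,d,P=cloud(n); cv2.imwrite(f'pics/{n}.png',im[...,::-1]); np.savez(f'{n}.npz',im=im,P=P)
    print(n,{k:np.round(v,3).tolist() for k,v in imaging.get_calibration(n).items()})
o=get_obs();print(o)
E
```

```text
top {'intrinsics': [[421.409, 0.0, 318.332], [0.0, 421.409, 199.679], [0.0, 0.0, 1.0]], 'camera_from_world': [[-0.016, -1.0, -0.025, 0.018], [0.99, -0.019, 0.139, -0.495], [-0.14, -0.023, 0.99, -1.177], [0.0, 0.0, 0.0, 1.0]]}
side {'intrinsics': [[425.893, 0.0, 318.213], [0.0, 425.893, 203.657], [0.0, 0.0, 1.0]], 'camera_from_world': [[-0.689, -0.724, 0.013, 0.338], [0.359, -0.327, 0.874, -0.265], [-0.629, 0.607, 0.486, -1.096], [0.0, 0.0, 0.0, 1.0]]}
{'time': 0.1, 'joints': array([-1.38869629e+00,  9.17634714e-02,  1.23174249e+00, -3.02434789e-06,
        1.81978679e+00, -5.66686895e-02]), 'qvel': array([ 0.00057216, -0.00219589, -0.00353819, -0.00062448, -0.00039171,
       -0.00030608]), 'effort': array([ 2.92510718e-03, -4.47856128e+01, -4.07569885e+01,  7.01067131e-02,
        2.84754555e-02, -1.13451993e-04]), 'eef_pos': array([ 0.14187272, -0.58272063,  0.22164495]), 'tool_rot': array([-3.13989512e+00, -9.33627397e-05,  2.38767907e-01]), 'wrist_force': array([ 0.11648951,  0.26185805, -0.25369639]), 'wrist_torque': array([-0.03561977,  0.06340587, -0.00474766]), 'grasp_force': 0.0, 'grip_width': 0.08769199696653841}
```

View pics/top.png

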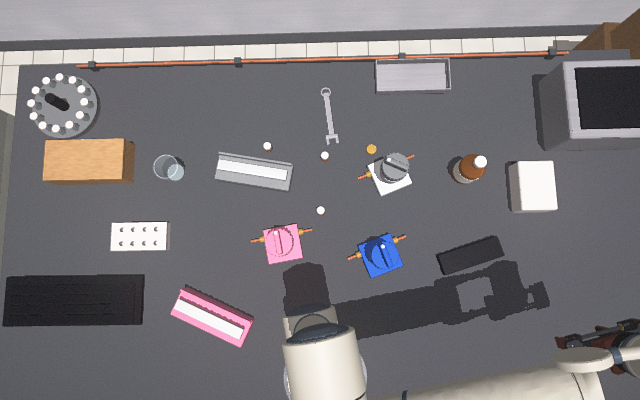

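View pics/side.png

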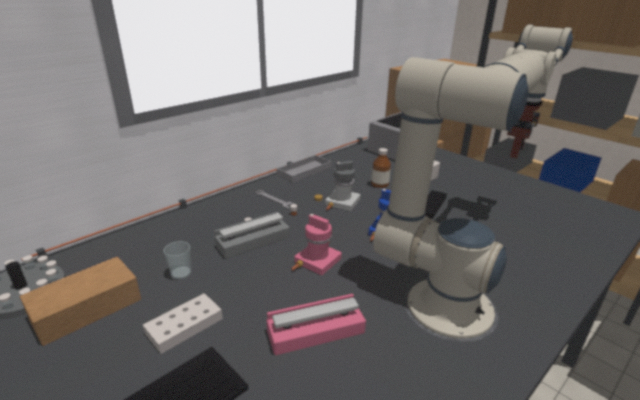

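The real dryer (grey cap, aluminium base) is at about (393,170) in the top picture and the grey valve box at about (254,171). The pink and blue ones are decoys. The solvent bottle stands at (468,168), the plug at (371,149), and vials at (267,146), (324,155) and (320,210).

```bash
python3 - <<'E'
from h import *
z=np.load('top.npz'); im,P=z['im'],z['P']
def box(n,u0,u1,v0,v1,zl,zh):
    Q=P[v0:v1,u0:u1].reshape(-1,3); Q=Q[(Q[:,2]>zl)&(Q[:,2]<zh)]
    r=cv2.minAreaRect((Q[:,:2]*1000).astype(np.float32))
    c=np.array(cv2.boxPoints(r))
    e=[(c[i+1]-c[i]) for i in (0,1)]; L=max(e,key=np.linalg.norm)
    print(n,len(Q),'med',Q.mean(0).round(4),np.median(Q[:,2]).round(4),'rect',np.round(r[0],1),np.round(r[1],1),'long-yaw',np.arctan2(L[1],L[0]).round(3))
box('bar',370,420,140,200,.15,.175)
box('disc',370,420,140,200,.125,.142)
box('manif',355,420,145,205,.018,.032)
box('sw',205,300,145,200,.06,.08)
box('vbox',205,300,145,200,.035,.05)
cv2.imwrite('pics/c.png',cv2.resize(im[110:230,200:500,::-1],None,fx=2.6,fy=2.6,interpolation=2))
for n,u,v in(('plug',371,149),('va',267,146),('vb',324,155),('vc',320,210),('bottle',480,162)): print(n,P[v,u].round(3))
s=np.load('side.npz');P=s['P'];
box('Sbar',325,365,155,190,.15,.175)
box('Ssw',210,295,205,250,.06,.08)
E
```

```text
bar 151 med [ 0.5683 -0.1985  0.161 ] 0.162 rect [ 569.6 -199.2] [62.1 14.7] long-yaw 1.132
disc 419 med [ 0.5664 -0.197   0.1326] 0.1326 rect [ 569.5 -199.1] [72.6 73.1] long-yaw -1.18
manif 586 med [ 0.5542 -0.1857  0.0247] 0.0248 rect [ 573.6 -190.2] [150.8 137.2] long-yaw 1.373
sw 816 med [0.5832 0.1948 0.0694] 0.0701 rect [592.8 195.8] [210.   53.2] long-yaw 1.388
vbox 1157 med [0.5728 0.1916 0.0423] 0.0424 rect [603.4 191.7] [219.8 125.5] long-yaw 1.394
plug [ 0.647 -0.149  0.012]
va [0.657 0.157 0.037]
vb [ 0.627 -0.009  0.034]
vc [0.465 0.005 0.038]
bottle [ 0.57  -0.416  0.152]
Sbar 88 med [ 0.5653 -0.1949  0.1582] 0.1586 rect [ 564.9 -196.2] [60.4 17.2] long-yaw 1.146
Ssw 549 med [0.5787 0.2029 0.0684] 0.0698 rect [589. 199.] [207.3  56.4] long-yaw 1.396
```

View pics/c.png

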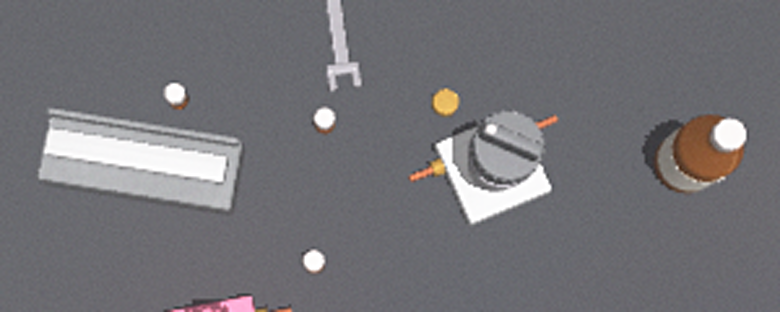

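Emit:
send_rows --pt "0 0 0 3.37 -1.82 0 1" --pt "0 0 0 3.37 -1.82 0 1" --pt "0 0 0 3.37 -1.82 0 1" --pt "0 0 0 3.37 -1.82 0 1" --pt "0 0 0 3.37 -1.82 0 1"

```text
time: 0.52
eef_pos: [0.2849, -0.4533, 0.2221]
tool_rot: [-3.141, 0.0, 0.238]
wrist_force: [0.3, -1.1, 0.5]
grip_width: 0.0879
grasp_force: 0.0
```

Emit:
send_rows --pt "0 0 0 3.37 -1.82 0 1" --pt "0 0 0 3.37 -1.82 0 1" --pt "0 0 0 3.37 -1.82 0 1" --pt "0 0 0 3.37 -1.82 0 1" --pt "0 0 0 3.37 -1.82 0 1"

```text
time: 0.93
eef_pos: [0.4273, -0.3248, 0.2223]
tool_rot: [-3.141, 0.0, 0.239]
wrist_force: [1.0, 0.2, 0.0]
grip_width: 0.0876
grasp_force: 0.0
```

Emit:
send_rows --pt "0 0 0 3.37 -1.82 0 1" --pt "0 0 0 3.37 -1.82 0 1" --pt "0 0 0 3.37 -1.82 0 1" --pt "0 0 0 3.37 -1.82 0 1" --pt "0 0 0 3.37 -1.82 0 1"

```text
time: 1.35
eef_pos: [0.5695, -0.1965, 0.2221]
tool_rot: [-3.141, 0.001, 0.239]
wrist_force: [-0.2, -0.4, 0.2]
grip_width: 0.0877
grasp_force: 0.0
```

Emit:
send_rows --pt "0 0 -0.112 0 0 0 1" --pt "0 0 -0.112 0 0 0 1" --pt "0 0 -0.112 0 0 0 1" --pt "0 0 -0.112 0 0 0 1" --pt "0 0 -0.112 0 0 0 1"

```text
time: 1.77
eef_pos: [0.5685, -0.1979, 0.2219]
tool_rot: [-3.14, 0.0, 0.805]
wrist_force: [-0.1, 0.0, -1.1]
grip_width: 0.0874
grasp_force: 0.0
```

Emit:
send_rows --pt "0 0 -0.112 0 0 0 1" --pt "0 0 -0.112 0 0 0 1" --pt "0 0 -0.112 0 0 0 1" --pt "0 0 0 0 0 0 1"

```text
time: 2.1
eef_pos: [0.5683, -0.1981, 0.222]
tool_rot: [-3.14, 0.0, 1.139]
wrist_force: [0.8, -0.1, 0.1]
grip_width: 0.0875
grasp_force: 0.0
```

```bash
cat >> h.py <<'E'
from scipy.spatial.transform import Rotation as Rn
def wcloud():
    o=get_obs(); im,d=imaging.camera('wrist'); c=imaging.get_calibration('wrist')
    K=np.array(c['intrinsics']); v,u=np.mgrid[0:400,0:640]
    a=(u-K[0,2])/K[0,0]; b=(v-K[1,2])/K[1,1]; t=np.hypot(a,b)+1e-9
    k=np.tan(t)/t*d
    P=np.stack([a*k,-b*k,-d,np.ones_like(d)],-1)@np.array(c['tool_from_camera']).T
    W=P[...,:3]@Rn.from_euler('xyz',o['tool_rot']).as_matrix().T+o['eef_pos']
    W[(d==0)|(t>1.4)]=np.nan
    return im,d,W
def rect(n,Q):
    r=cv2.minAreaRect((Q[:,:2]*1000).astype(np.float32)); c=np.array(cv2.boxPoints(r))
    L=max([c[1]-c[0],c[2]-c[1]],key=np.linalg.norm)
    print(n,len(Q),'mean',Q.mean(0).round(4),'rect',np.round(r[0],1),np.round(r[1],1),'yaw',np.arctan2(L[1],L[0]).round(3))
E
python3 - <<'E'
from h import *
im,d,W=wcloud(); cv2.imwrite('pics/w1.png',im[...,::-1])
Q=W.reshape(-1,3); near=np.hypot(Q[:,0]-.568,Q[:,1]+.198)<.045
for n,a,b in(('bar',.157,.168),('disc',.127,.139)): rect(n,Q[near&(Q[:,2]>a)&(Q[:,2]<b)])
near=np.hypot(Q[:,0]-.568,Q[:,1]+.198)<.075
rect('manif',Q[near&(Q[:,2]>.02)&(Q[:,2]<.029)])
E
```

```text
bar 1508 mean [ 0.569  -0.1973  0.1638] rect [ 568.4 -199.3] [61.9 14.6] yaw 1.133
disc 4157 mean [ 0.5694 -0.1969  0.1341] rect [ 568.  -199.3] [73.5 73.7] yaw -0.454
manif 2766 mean [ 0.5796 -0.1764  0.0261] rect [ 579.7 -180.8] [ 90.1 136.9] yaw -0.528
```

View pics/w1.png

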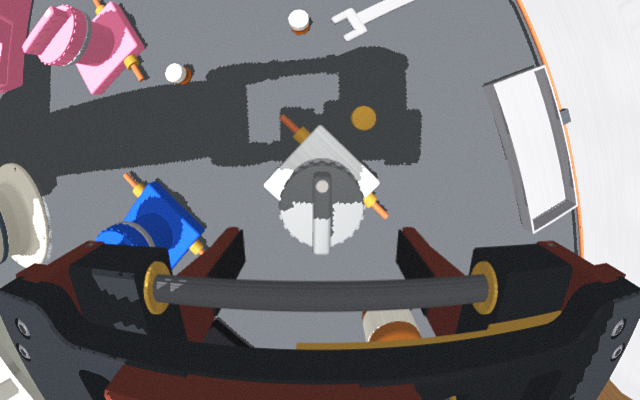

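The wrist picture shows the bar centred between the fingers and upright in the view: bar (322,215), dot (321,186). Its size and height match, at 62 mm and z 0.164. The manifold edges lie at 45° to the bar, so dryer yaw is about 0.37 and the cap is at about -0.76. Next I descend and grip.

Emit:
send_rows --pt "0 0 0 -0.1 0.05 2.5 1" --pt "0 0 0 0 0 2.5 1" --pt "0 0 0 0 0 2.0 1" --pt "0 0 0 0 0 1.4 1" --pt "0 0 0 0 0 0 1"

```text
time: 2.57
eef_pos: [0.5669, -0.1986, 0.1343]
tool_rot: [-3.135, 0.0, 1.132]
wrist_force: [-1.5, 0.7, -0.5]
grip_width: 0.0873
grasp_force: 0.0
```

Emit:
send_rows --pt "0 0 0 0 0 0 0" --pt "0 0 0 0 0 0 0" --pt "0 0 0 0 0 0 0" --pt "0 0 0 0 0 0 0" --pt "0 0 0 0 0 0 0" --squeeze 15

```text
time: 2.98
eef_pos: [0.569, -0.1995, 0.1399]
tool_rot: [3.14, -0.0, 1.135]
wrist_force: [0.4, -0.0, -0.5]
grip_width: 0.0575
grasp_force: 0.0
```

Emit:
send_rows --pt "0 0 0 0 0 0 0" --pt "0 0 0 0 0 0 0" --pt "0 0 0 0 0 0 0" --pt "0 0 0 0 0 0 0" --pt "0 0 0 0 0 0 0"

```text
time: 3.4
eef_pos: [0.5685, -0.1993, 0.1386]
tool_rot: [-3.142, -0.0, 1.135]
wrist_force: [-0.6, -0.3, 0.2]
grip_width: 0.0245
grasp_force: 0.0
```

Emit:
send_rows --pt "0 0 0 0 0 0 0" --pt "0 0 0 0 0 0 0" --pt "0 0 0 0 0 0 0" --pt "0 0 0 0 0 0 0" --pt "0 0 0 0 0 0 0"

```text
time: 3.82
eef_pos: [0.5686, -0.1994, 0.1387]
tool_rot: [3.141, 0.0, 1.135]
wrist_force: [1.7, -0.4, -0.1]
grip_width: 0.0137
grasp_force: 15.0
```

Emit:
send_rows --pt "0 0 -0.05 0 0 0 0" --pt "0 0 -0.1 0 0 0 0" --pt "0 0 -0.1 0 0 0 0" --pt "0 0 -0.1 0 0 0 0" --pt "0 0 -0.1 0 0 0 0"

```text
time: 4.23
eef_pos: [0.5686, -0.1994, 0.1386]
tool_rot: [3.141, 0.0, 1.59]
wrist_force: [2.6, -0.0, -0.3]
grip_width: 0.0138
grasp_force: 15.0
```

Emit:
send_rows --pt "0 0 -0.11 0 0 0 0" --pt "0 0 -0.11 0 0 0 0" --pt "0 0 -0.11 0 0 0 0" --pt "0 0 -0.11 0 0 0 0" --pt "0 0 -0.11 0 0 0 0"

```text
time: 4.65
eef_pos: [0.5687, -0.1993, 0.1384]
tool_rot: [3.142, 0.0, 2.14]
wrist_force: [1.4, -0.8, -1.1]
grip_width: 0.0141
grasp_force: 15.0
```

Emit:
send_rows --pt "0 0 -0.1 0 0 0 0" --pt "0 0 0 0 0 0 0" --pt "0 0 0 0 0 0 0"

```text
time: 4.9
eef_pos: [0.5686, -0.1993, 0.1385]
tool_rot: [3.142, 0.0, 2.232]
wrist_force: [1.0, -0.3, -0.5]
grip_width: 0.0138
grasp_force: 15.0
```

```bash
python3 - <<'E'
from plant import get_obs
o=get_obs();print(o['wrist_torque'],o['wrist_force'],o['tool_rot'],o['grasp_force'])
E
```

```text
[-0.19843169 -0.40179917  0.09102736] [ 0.95427795 -0.26406677 -0.51116708] [3.14153332e+00 1.55075189e-04 2.23180947e+00] 14.998586028814316
```

Emit:
send_rows --pt "0 0 0 0 0 0 0.4" --pt "0 0 0 0 0 0 0.4" --pt "0 0 0 0 0 0 0.4" --pt "0 0 0 0 0 0 0.4" --pt "0 0 0 0 0 0 0.4"

```text
time: 5.32
eef_pos: [0.5685, -0.1993, 0.1387]
tool_rot: [-3.142, -0.0, 2.234]
wrist_force: [0.5, 0.1, 0.4]
grip_width: 0.0347
grasp_force: 0.0
```

```bash
python3 - <<'E'
from h import *
im,d,W=wcloud(); cv2.imwrite('pics/w2.png',im[...,::-1]); np.save('w2.npy',W)
Q=W.reshape(-1,3); r=np.hypot(Q[:,0]-.5685,Q[:,1]+.1993)
h,e=np.histogram(Q[(r<.036)][:,2],bins=np.arange(.11,.18,.002)); print([(round(b,3),int(a)) for a,b in zip(h,e) if a>20])
im,d,P=cloud('top'); Q=P.reshape(-1,3); r=np.hypot(Q[:,0]-.5685,Q[:,1]+.1993)
h,e=np.histogram(Q[(r<.036)][:,2],bins=np.arange(.11,.18,.002)); print([(round(b,3),int(a)) for a,b in zip(h,e) if a>2])
E
```

```text
[(np.float64(0.118), 24), (np.float64(0.12), 21), (np.float64(0.122), 71), (np.float64(0.124), 1764), (np.float64(0.126), 3532), (np.float64(0.138), 31), (np.float64(0.14), 61), (np.float64(0.142), 93), (np.float64(0.144), 78), (np.float64(0.146), 101), (np.float64(0.148), 71), (np.float64(0.15), 101), (np.float64(0.152), 215), (np.float64(0.154), 989), (np.float64(0.156), 1254), (np.float64(0.158), 98), (np.float64(0.16), 94), (np.float64(0.162), 110), (np.float64(0.164), 87), (np.float64(0.166), 76), (np.float64(0.168), 108), (np.float64(0.17), 104), (np.float64(0.172), 107), (np.float64(0.174), 85), (np.float64(0.176), 124)]
[(np.float64(0.114), 3), (np.float64(0.116), 5), (np.float64(0.118), 6), (np.float64(0.12), 12), (np.float64(0.122), 41), (np.float64(0.124), 57), (np.float64(0.126), 29), (np.float64(0.128), 8), (np.float64(0.13), 4), (np.float64(0.14), 3), (np.float64(0.15), 12), (np.float64(0.152), 12), (np.float64(0.154), 22), (np.float64(0.156), 10), (np.float64(0.158), 3)]
```

View pics/w2.png

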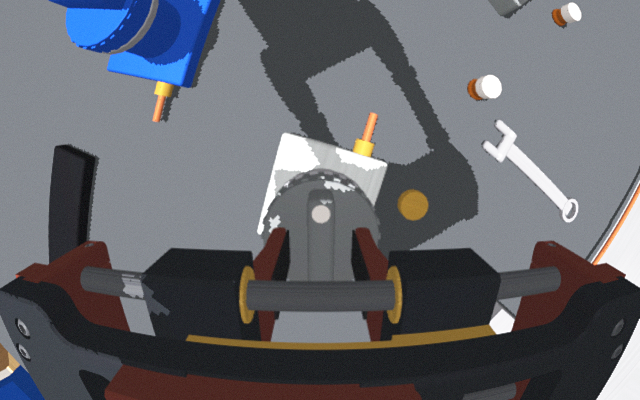

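The cap has dropped 8 mm: the disc top is at 0.126 and the bar is still in line with the tool (dot at (321,214)). I lower and grip again, then drive it forward.

Emit:
send_rows --pt "0 0 0 0 0 0.5 0.4" --pt "0 0 0 0 0 0.45 0.4" --pt "0 0 0 0 0 0 0.4" --pt "0 0 0 0 0 0 0" --pt "0 0 0 0 0 0 0"

```text
time: 5.83
eef_pos: [0.5684, -0.1992, 0.1289]
tool_rot: [-3.141, -0.0, 2.235]
wrist_force: [0.5, 0.5, 0.0]
grip_width: 0.0249
grasp_force: 0.0
```

Emit:
send_rows --pt "0 0 0 0 0 0 0" --pt "0 0 0 0 0 0 0" --pt "0 0 0 0 0 0 0" --pt "0 0 0 0 0 0 0" --pt "0 0 0 0 0 0 0"

```text
time: 6.25
eef_pos: [0.5686, -0.1993, 0.1293]
tool_rot: [3.141, 0.0, 2.235]
wrist_force: [0.7, 0.6, 0.9]
grip_width: 0.0138
grasp_force: 15.0
```

Emit:
send_rows --pt "0 0 0.05 0 0 0 0" --pt "0 0 0.1 0 0 0 0" --pt "0 0 0.1 0 0 0 0" --pt "0 0 0.1 0 0 0.03 0" --pt "0 0 0.1 0 0 0.04 0"

```text
time: 6.67
eef_pos: [0.5687, -0.1993, 0.1289]
tool_rot: [3.141, 0.0, 1.78]
wrist_force: [0.3, 0.0, 1.0]
grip_width: 0.0136
grasp_force: 15.0
```

Emit:
send_rows --pt "0 0 0.1 0 0 0.04 0" --pt "0 0 0.1 0 0 0.04 0" --pt "0 0 0.1 0 0 0.04 0" --pt "0 0 0.1 0 0 0.04 0" --pt "0 0 0.1 0 0 0.04 0"

```text
time: 7.08
eef_pos: [0.5687, -0.1993, 0.1268]
tool_rot: [3.141, 0.0, 1.28]
wrist_force: [-0.1, 0.0, 2.2]
grip_width: 0.0139
grasp_force: 15.0
```

Emit:
send_rows --pt "0 0 0.1 0 0 0.04 0" --pt "0 0 0.1 0 0 0.04 0" --pt "0 0 0.1 0 0 0.04 0" --pt "0 0 0.1 0 0 0.04 0" --pt "0 0 0.1 0 0 0.04 0"

```text
time: 7.5
eef_pos: [0.5687, -0.1993, 0.1249]
tool_rot: [3.141, -0.0, 0.78]
wrist_force: [-0.2, 0.0, 1.2]
grip_width: 0.0139
grasp_force: 15.0
```

Emit:
send_rows --pt "0 0 0.1 0 0 0.04 0" --pt "0 0 0.1 0 0 0.04 0" --pt "0 0 0.1 0 0 0.04 0" --pt "0 0 0.05 0 0 0.02 0" --pt "0 0 0 0 0 0 0"

```text
time: 7.92
eef_pos: [0.5688, -0.1993, 0.1237]
tool_rot: [3.141, -0.001, 0.433]
wrist_force: [-0.1, 0.4, 2.8]
grip_width: 0.0139
grasp_force: 15.0
```

```bash
python3 - <<'E'
from plant import get_obs
o=get_obs();print(o['wrist_torque'],o['wrist_force'],o['tool_rot'],o['grasp_force'],o['grip_width'])
E
```

```text
[ 0.0533112   0.07499975 -0.07361166] [-0.05560729  0.35613661  2.76458299] [ 3.14087946e+00 -7.13046765e-04  4.33065728e-01] 14.999198466539383 0.01386745036397405
```

Emit:
send_rows --pt "0 0 0.03 0 0 0.02 0" --pt "0 0 0.03 0 0 0.02 0" --pt "0 0 0.03 0 0 0 0" --pt "0 0 0 0 0 0 0" --pt "0 0 0 0 0 0 0"

```text
time: 8.33
eef_pos: [0.5688, -0.1994, 0.1237]
tool_rot: [3.141, -0.001, 0.347]
wrist_force: [-0.2, 0.0, 6.0]
grip_width: 0.014
grasp_force: 15.3
```

```bash
python3 - <<'E'
from plant import get_obs
o=get_obs();print(o['wrist_torque'],o['wrist_force'],o['tool_rot'],o['grasp_force'],o['grip_width'])
E
```

```text
[0.0058169  0.23847848 0.35418838] [-0.22499442  0.03648273  6.02380527] [ 3.14064030e+00 -9.41246434e-04  3.47420203e-01] 15.272554010152817 0.014024894380083011
```

Emit:
send_rows --pt "0 0 0 0 0 0 0.5" --pt "0 0 0 0 0 0 0.5" --pt "0 0 0 0 0 0 0.5" --pt "0 0 0 0 0 0 0.5" --pt "0 0 0 0 0 -0.5 0.5"

```text
time: 8.75
eef_pos: [0.5679, -0.199, 0.126]
tool_rot: [-3.14, 0.002, 0.345]
wrist_force: [0.4, 0.1, -0.3]
grip_width: 0.0424
grasp_force: 0.0
```

Emit:
send_rows --pt "0 0 0 0 0 -2.0 0.5" --pt "0 0 0 0 0 -3.0 0.5" --pt "0 0 0 0 0 -3.0 0.5" --pt "0 0 0 0 0 -1.5 0.5" --pt "0 0 0 0 0 0 0.5"

```text
time: 9.17
eef_pos: [0.5699, -0.1999, 0.2282]
tool_rot: [3.136, -0.006, 0.345]
wrist_force: [0.1, -0.7, 0.3]
grip_width: 0.0439
grasp_force: 0.0
```

```bash
python3 - <<'E'
from h import *
im,d,W=wcloud(); cv2.imwrite('pics/w3.png',im[...,::-1])
Q=W.reshape(-1,3); r=np.hypot(Q[:,0]-.5685,Q[:,1]+.1993)
for n,a,b in(('bar',.143,.154),('disc',.112,.125)): rect(n,Q[(r<.045)&(Q[:,2]>a)&(Q[:,2]<b)])
im,d,P=cloud('top'); Q=P.reshape(-1,3); r=np.hypot(Q[:,0]-.5685,Q[:,1]+.1993)
rect('discT',Q[(r<.045)&(Q[:,2]>.112)&(Q[:,2]<.125)])
E
```

```text
bar 1211 mean [ 0.57   -0.199   0.1503] rect [ 568.9 -199.4] [60.1 13.9] yaw 0.35
disc 3681 mean [ 0.5705 -0.1988  0.1204] rect [ 568.2 -199.2] [73.3 73.3] yaw -1.304
discT 195 mean [ 0.553  -0.2029  0.1189] rect [ 553.6 -206.1] [38.4 70.8] yaw -1.232
```

View pics/w3.png

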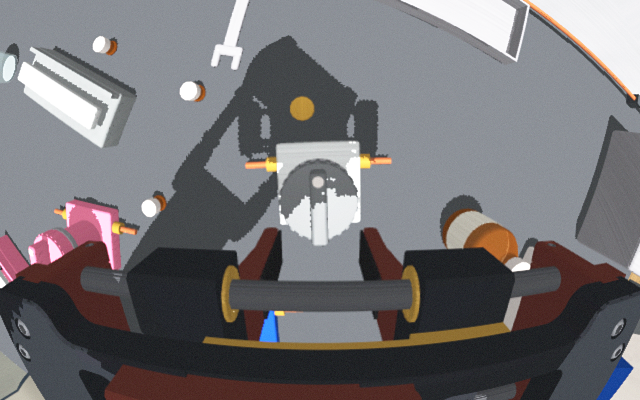

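The cap is home. The bar (318,210) is square with the manifold edges, the disc top is down to about 0.119–0.120, and the torque rose at the stop. Next I go over to the bar switch with the gripper closing.

Emit:
send_rows --pt "0 0 0 1.34 -3.35 0 0" --pt "0 0 0 1.34 -3.35 0 0" --pt "0 0 0 1.34 -3.35 0 0" --pt "0 0 0 1.34 -3.35 0 0" --pt "0 0 0 1.34 -3.35 0 0"

```text
time: 9.68
eef_pos: [0.574, -0.0174, 0.2197]
tool_rot: [-3.14, 0.004, 0.344]
wrist_force: [0.0, 0.1, 1.4]
grip_width: 0.0143
grasp_force: 0.0
```

Emit:
send_rows --pt "0 0 0 1.34 -3.35 0 0" --pt "0 0 0 1.34 -3.35 0 0" --pt "0 0 0 1.34 -3.35 0 0" --pt "0 0 0 1.34 -3.35 0 0" --pt "0 0 0 1.34 -3.35 0 0"

```text
time: 10.1
eef_pos: [0.5804, 0.1629, 0.2197]
tool_rot: [-3.141, 0.004, 0.345]
wrist_force: [0.9, 0.3, 0.1]
grip_width: 0.0004
grasp_force: 0.0
```

Emit:
send_rows --pt "0 0 0 1.34 -3.35 0 0" --pt "0 0 0 0 0 0 0" --pt "0 0 0 0 0 0 0" --pt "0 0 0 0 0 0 0"

```text
time: 10.43
eef_pos: [0.5822, 0.197, 0.2205]
tool_rot: [3.141, 0.003, 0.345]
wrist_force: [0.3, -0.8, 0.5]
grip_width: 0.0006
grasp_force: 0.0
```

```bash
python3 - <<'E'
from h import *
im,d,W=wcloud(); cv2.imwrite('pics/w4.png',im[...,::-1])
Q=W.reshape(-1,3); r=np.hypot(Q[:,0]-.583,Q[:,1]-.197)
m=(r<.125)&(Q[:,2]>.064)&(Q[:,2]<.077); rect('sw',Q[m])
o=get_obs();print(o['eef_pos'],o['tool_rot'])
E
```

```text
sw 5290 mean [0.5819 0.199  0.0714] rect [580.5 196. ] [199.3  31.2] yaw 1.39
[0.58239476 0.19632467 0.22105358] [3.14130884e+00 2.57559462e-03 3.44028814e-01]
```

View pics/w4.png

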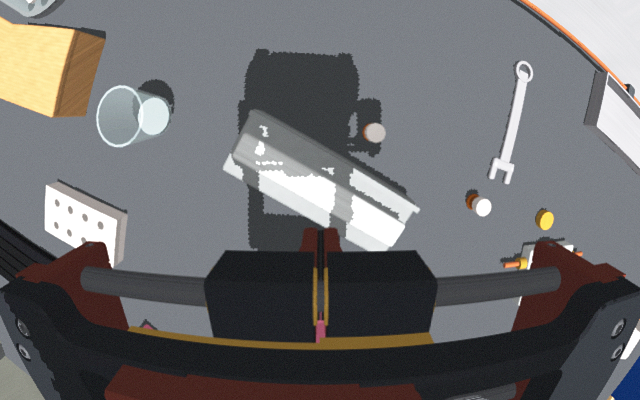

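The bar switch's centre comes out at (0.5805, 0.196), 199 x 31 mm and about 70 mm high, so the tool is within 2 mm of it. I descend and press.

Emit:
send_rows --pt "0 0 0 -0.15 0 3.2 0" --pt "0 0 0 0 0 3.5 0" --pt "0 0 0 0 0 3.2 0" --pt "0 0 0 0 0 2.2 0" --pt "0 0 0 0 0 1.2 0"

```text
time: 10.9
eef_pos: [0.5796, 0.1945, 0.0851]
tool_rot: [-3.141, 0.006, 0.342]
wrist_force: [-0.4, -0.3, -0.5]
grip_width: 0.0005
grasp_force: 0.0
```

Emit:
send_rows --pt "0 0 0 0 0 0.3 0" --pt "0 0 0 0 0 0.2 0" --pt "0 0 0 0 0 0.2 0" --pt "0 0 0 0 0 0.2 0" --pt "0 0 0 0 0 0 0"

```text
time: 11.32
eef_pos: [0.582, 0.1969, 0.082]
tool_rot: [3.141, -0.002, 0.345]
wrist_force: [-0.5, -0.0, 0.1]
grip_width: 0.0003
grasp_force: 0.0
```

Emit:
send_rows --pt "0 0 0 0 0 0.4 0" --pt "0 0 0 0 0 0.4 0" --pt "0 0 0 0 0 0.3 0" --pt "0 0 0 0 0 0 0" --pt "0 0 0 0 0 0 0"

```text
time: 11.73
eef_pos: [0.5814, 0.197, 0.0698]
tool_rot: [-3.142, -0.0, 0.345]
wrist_force: [-0.4, 0.0, 2.5]
grip_width: 0.0008
grasp_force: 1.1
```

Emit:
send_rows --pt "0 0 0 0 0 0.2 0" --pt "0 0 0 0 0 0.2 0" --pt "0 0 0 0 0 0.1 0" --pt "0 0 0 0 0 0 0" --pt "0 0 0 0 0 0 0"

```text
time: 12.15
eef_pos: [0.5814, 0.1969, 0.065]
tool_rot: [-3.142, -0.001, 0.345]
wrist_force: [-0.5, 0.4, 4.4]
grip_width: 0.0006
grasp_force: 2.1
```

Emit:
send_rows --pt "0 0 0 0 0 0.2 0" --pt "0 0 0 0 0 0 0" --pt "0 0 0 0 0 0 0" --pt "0 0 0 0 0 0 0" --pt "0 0 0 0 0 0 0"

```text
time: 12.57
eef_pos: [0.5814, 0.1969, 0.0629]
tool_rot: [-3.141, -0.0, 0.345]
wrist_force: [-0.7, -0.2, 5.2]
grip_width: 0.0005
grasp_force: 2.5
```

Emit:
send_rows --pt "0 0 0 0 0 0.05 0" --pt "0 0 0 0 0 0 0" --pt "0 0 0 0 0 0 0" --pt "0 0 0 0 0 0 0" --pt "0 0 0 0 0 0 0"

```text
time: 12.98
eef_pos: [0.5814, 0.1969, 0.0624]
tool_rot: [-3.142, -0.0, 0.345]
wrist_force: [-0.7, 0.6, 5.1]
grip_width: 0.0005
grasp_force: 2.6
```

```bash
python3 - <<'E'
from h import *
im,d,W=wcloud()
Q=W.reshape(-1,3); 
a=np.array([np.cos(1.39),np.sin(1.39)]); D=Q[:,:2]-[.5805,.196]; s=D@a; t=D@[-a[1],a[0]]
for lo,hi in((-.095,-.04),(.04,.095)):
    m=(s>lo)&(s<hi)&(abs(t)<.012)&(Q[:,2]>.05)&(Q[:,2]<.08); print(lo,m.sum(),np.median(Q[m,2]))
E
```

```text
-0.095 169 0.06387368999041951
0.04 3825 0.06366492488249693
```

The switch is pressed about 7.5 mm, it is level (both ends at 0.0637–0.0639), and I have held it. Now I release and lift away.

Emit:
send_rows --pt "0 0 0 0 0 -0.4 0" --pt "0 0 0 0 0 -0.8 0" --pt "0 0 0 0 0 -1.5 0" --pt "0 0 0 0 0 -3.0 0" --pt "0 0 0 0 0 -3.0 0"

```text
time: 13.45
eef_pos: [0.58, 0.1963, 0.148]
tool_rot: [-3.142, 0.005, 0.345]
wrist_force: [0.6, 0.8, 1.2]
grip_width: 0.0008
grasp_force: 0.0
```

Emit:
send_rows --pt "0 0 0 0 0 -3.0 0" --pt "0 0 0 0 0 -3.0 0" --pt "0 0 0 0 0 -1.0 0" --pt "0 0 0 0 0 0 0" --pt "0 0 0 0 0 0 0"

```text
time: 13.87
eef_pos: [0.5812, 0.1967, 0.218]
tool_rot: [3.141, 0.001, 0.345]
wrist_force: [0.4, -0.1, -0.1]
grip_width: 0.0002
grasp_force: 0.0
```

Emit:
send_rows --pt "0 0 0 0 0 0 0" --pt "0 0 0 0 0 0 0" --pt "0 0 0 0 0 0 0"

```text
time: 14.12
eef_pos: [0.5806, 0.1966, 0.2166]
tool_rot: [-3.141, 0.004, 0.345]
wrist_force: [0.4, -0.8, 0.1]
grip_width: 0.0002
grasp_force: 0.0
```

```bash
python3 - <<'E'
from h import *
im,d,W=wcloud(); Q=W.reshape(-1,3); r=np.hypot(Q[:,0]-.583,Q[:,1]-.197)
rect('sw',Q[(r<.125)&(Q[:,2]>.06)&(Q[:,2]<.077)])
im,d,P=cloud('top'); Q=P.reshape(-1,3); r=np.hypot(Q[:,0]-.5685,Q[:,1]+.1993)
for n,a,b in(('bar',.143,.154),('disc',.112,.125)): rect(n,Q[(r<.045)&(Q[:,2]>a)&(Q[:,2]<b)])
for n,u,v in(('plug',371,149),('vb',324,155),('vc',320,210),('bottle',480,162)): print(n,P[v,u].round(3))
E
```

```text
sw 6437 mean [0.587  0.198  0.0697] rect [591.8 193.8] [213.7  54.3] yaw 1.387
bar 124 mean [ 0.5686 -0.1989  0.1486] rect [ 570.  -199.1] [61.4 14.3] yaw 0.375
disc 406 mean [ 0.5671 -0.1972  0.119 ] rect [ 569.6 -197.9] [72.2 72.3] yaw -0.929
plug [ 0.646 -0.149  0.016]
vb [ 0.626 -0.009  0.036]
vc [0.465 0.005 0.035]
bottle [ 0.57  -0.416  0.152]
```

```bash
python3 -c "
from plant import ctrl
print(ctrl.close_job())"
```

```text
the job is handed in; nothing more can be done
None
```

I turned the cap back until it dropped, then drove it home; I then pressed the bar switch about 7.5 mm, level, and it came back up. Final images show the cap home and the four bystanders I re-measured (plug, two vials, bottle) unmoved. I did not re-measure the third vial, the wrench or the beaker. I handed the job in at about 14 s; no verdict was returned.

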